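Open the bench valve of unknown thread

TASK

Open the bench service valve that the amber, red-capped bottle stands beside by turning its blue handle about 60 degrees. Nobody recalls which way its thread runs: try one way, and if it does not give, turn it the other way. Leave the look-alike valve beside the green-capped bottle shut, and leave both bottles standing where they are.

Things in the scene. Friction and masses are not known exactly. Their poses are not given: they have to be found in the camera images.
- valve_a_grip (a point): Point on the upright axis of a bench valve, mid-height of its blue handle bar, 98 mm above the bench. Turns with the handle: x along the bar (white mark towards -x), z up. Bar 64 long, 14 wide, 26 mm high on a bare 18 mm stem 20 mm high. Fixed aluminium body below, top at 66 mm: 34 mm column, 68 mm foot, hose nozzle 64 mm out at 36 mm height, on the white mark's side when shut.
- valve_b_grip (a point): The same point of the second valve, which looks exactly like the first and has the same sizes and axes: bar 64 long (along x), 14 wide, 26 mm high, centred on this point 98 mm above the bench; fixed body below, top at 66 mm.
- valve_a (a joint): Turn of this valve's handle, rad: 0 shut (hard stop, bar in line with the nozzle), 1.3 fully open (hard stop). Grows as it opens, whichever way its thread runs: clockwise or counter-clockwise, which nothing shows but the try. Dry friction about 0.06 N m; stays where left. 
- valve_b (a joint): Turn of this valve's handle, rad: 0 shut (hard stop, bar in line with the nozzle), 1.3 fully open (hard stop). Grows as it opens, whichever way its thread runs: clockwise or counter-clockwise, which nothing shows but the try. Dry friction about 0.06 N m; stays where left. Need not turn the same way as the other valve.
- bottle_red: Amber bottle with a red cap, 56 mm in diameter and 110 mm high, standing loose, 0.17 to 0.35 kg; origin at the centre of its underside, z up. It stands 110 to 145 mm from the axis of the valve to be opened, on the side away from the nozzle; the other valve is over 195 mm away from it.
- bottle_green: Pale bottle with a green cap, of the same size and about the same mass; origin at the centre of its underside, z up. It stands in the same way behind the valve that must stay shut.
Mind the look-alikes: they are no part of the job. What is shaped like the bottle_red but pink, purple or yellow is not meant.

How it is judged:
By the outcome, as a careful person would: the job done as asked, in the order asked, and still so for the second after the job is handed in, with the robot touching nothing.
It also fails if it takes over 35 s, if anything falls off the work surface, if the arm or the gripper's body presses on something with over 40 N, if the wrist force passes 120 N, or if a joint passes its speed limit or range.

ROBOT

A 6-joint arm with a two-finger parallel gripper is mounted at the origin on the work surface. World frame = base frame: x ahead of the robot, y to its left, z up, the work surface at z = 0. Lengths are in m, angles in rad, forces in N, time in s.
With the tool pointing down it reaches from about 0.375 to 0.9 m from the base axis. Payload 3.1 kg.
Tool frame: the origin (TCP) lies on the centre line of the jaws, within the pads' length; the fingertips stand ahead of it and the grasp point (between the pads) lies 3 mm ahead of it (robot.tip_reach is the z of the fingertips in the tool frame, in m); z points along the fingers, y is the line along which they close (so a half turn about z gives the same grasp; the last joint's range is limited). The gripper opens to 87 mm and grips with 3 to 60 N. Pads are 19 mm wide; open, the fingers measure 117 mm over their backs; the gripper's body (75 mm by 190 mm) begins 51 mm behind the grasp point.
Start: joints at [-1.409, 0.527, 1.433, -0, 1.181, -0.178], TCP at [0.209, -0.589, 0.245] pointing down, gripper open.
Joint ranges: [-3.08, 3.08], [-0.75, 2.2], [0.22, 2.44], [-1.43, 4.57], [0, 2.65], [-2.85, 2.85]. Speed limits (rad/s): [2.79, 2.79, 3.14, 3.14, 3.14, 3.14].

INTERFACE

Orientations are given as a unit quaternion [x, y, z, w].
In Python, from rig import sensors, eyes, ticket, robot gives the robot as it stands.
- The arm moves only by the tool drive_tool, never from a script. Its argument "deltas" is a list that holds one entry, the list of rows, each a list of 6 numbers: the shift along the tool's x, y, z in mm, then the turn, a rotation vector about the tool's x, y, z in rad. A call has 1 to 8 rows; each row shifts and turns the commanded pose from where the row before left it, along the tool's axes as they then stand; what a row does not reach is not made up. A row lasts 1/12 s, in which the tool goes at most 41.7 mm and 7.16 degrees, less where a joint would pass 70% of its speed; a pose out of reach is approached as far as the arm can. A call is refused whole if a number of a shift passes 41.7 or a number of a turn 0.125, either way. A call with a gripper value outside its range is refused whole. "gripper" is the opening in per cent of the stroke, from 0 (shut) to 100 (fully open), set as the call begins (left out, the last holds). The fingers move at their own pace and stop on an object; "squeeze" is the grip in N (left out, the last holds). Time passes only in rows, so rows that do not move let the fingers close. It gives the time, the measured TCP pose, the force, the opening and the grip force at its end, in the units of the state.
- sensors.get_obs(): the state, without advancing time (a new reading comes with each control period).
- eyes.camera(name): name is "scene" or "top"; returns a dict with "img" (384x512x3 uint8, red, green, blue), "fov_y" (degrees; the focal length in pixels is half the picture's height over the tangent of half this angle, whatever the lens; pixels are square), "cx", "cy" (the principal point, pixels), "D" ([k1, k2, p1, p2, k3] as OpenCV has them; the pictures are not rectified), "xyz" and "attitude" of the camera in the world. Camera axes: x right, y up, looking along -z (the intrinsics and any distortion apply to the point x, -y, -z); pixel columns grow to the right and rows downward; lengths in m; the calibration is good to about 2 mm. A picture is of the moment at which its call begins. There is no depth.
- ticket.hand_in(): hands the job in; it is judged then, once.
The state is a dict: "time": time; "q": joint angles; "joint_velocities": joint speeds; "joint_torque": joint torques, N m; "position": TCP position; "tool_rot": TCP orientation; "ft_force": force on the tool from outside, world axes, zero at the start; "moment": the same for the moment, N m; "grip_width": finger opening in m; "grip_force": force on a finger pad.
Only numpy, scipy, OpenCV 4.12 (cv2) and the standard library are available. Lean on these libraries where they do the work, as an engineer would, in place of code of your own. Each camera call takes 0.05 s, during which the arm holds its last target. There are 200 camera calls.

## Working session

There is one attempt and no reset: what is moved stays moved. The work goes in short steps, Python scripts to look and compute and a tool call to move; the robot and the scene stay as the last step left them, time stands still between calls to the robot, and variables do not carry over. Pictures are saved under pics/ and viewed, at most 10 in all, crops included, and the job is handed in when it is done.

Besides the shell and the picture viewer there is one more tool, called after ">>>" by a JSON object that holds its "fn" and its "kwargs". drive_tool: Moves the arm, as the interface text tells. Its arguments: {"type":"object","properties":{"deltas":{"type":"array"},"gripper":{"type":"number"},"squeeze":{"type":"number"}},"required":["deltas"]}

```bash
mkdir -p pics; cat > h.py <<'E'
import numpy as np,cv2
from scipy.spatial.transform import Rotation as R
from rig import sensors,eyes,ticket,robot
def K(c):
    f=c["img"].shape[0]/2/np.tan(np.radians(c["fov_y"])/2)
    return np.array([[f,0,c["cx"]],[0,f,c["cy"]],[0,0,1]])
def ray(c,uv):
    p=cv2.undistortPoints(np.array(uv,float).reshape(-1,1,2),K(c),np.array(c["D"],float)).reshape(-1,2)
    d=np.c_[p[:,0],-p[:,1],-np.ones(len(p))]
    return np.array(c["xyz"]),R.from_quat(c["attitude"]).apply(d)
def onplane(c,uv,z):
    o,d=ray(c,uv); return o+d*((z-o[2])/d[:,2])[:,None]
def proj(c,P):
    q=R.from_quat(c["attitude"]).inv().apply(np.atleast_2d(P)-c["xyz"])*[1,-1,-1]
    return cv2.projectPoints(q,np.zeros(3),np.zeros(3),K(c),np.array(c["D"],float))[0].reshape(-1,2)
def save(n,im): cv2.imwrite("pics/"+n+".png",im[:,:,::-1])
E
python3 - <<'E'
from h import *
a=eyes.camera("scene");b=eyes.camera("top")
save("s0",a["img"]);save("t0",b["img"])
for c in(a,b):print(c["xyz"],c["attitude"],c["fov_y"],c["D"])
print(robot.tip_reach,sensors.get_obs())
E
```

```text
[1.14168642 0.30363933 0.7189088 ] [0.1962551  0.31943715 0.79161881 0.48247642] 50.747528605416235 [0.00034637 0.         0.         0.         0.        ]
[0.50526356 0.0168895  0.78186433] [ 0.02826589 -0.05509036 -0.70013794  0.71131776] 51.615655668357796 [-0.05841594  0.          0.          0.          0.        ]
0.022 {'time': 0.1, 'q': array([-1.40849153e+00,  5.28358388e-01,  1.43377512e+00, -4.17088725e-05,
        1.18138981e+00, -1.78497237e-01]), 'joint_velocities': array([-0.00011726, -0.00215772, -0.0019408 , -0.00148027,  0.00015328,
       -0.00047508]), 'joint_torque': array([ 1.31764773e-04, -4.40984237e+01, -1.77151287e+01,  6.34513004e-02,
        5.33836358e-02, -3.51773292e-05]), 'position': array([ 0.20881967, -0.58842958,  0.24367824]), 'tool_rot': array([ 9.85515037e-01,  1.69585315e-01, -1.14694513e-05, -9.65452941e-04]), 'ft_force': array([-0.66363422, -0.08482711, -1.02018505]), 'moment': array([-0.01222231, -0.00779123, -0.02901032]), 'grip_force': 0.0, 'grip_width': 0.08682428386605304}
```

View pics/s0.png

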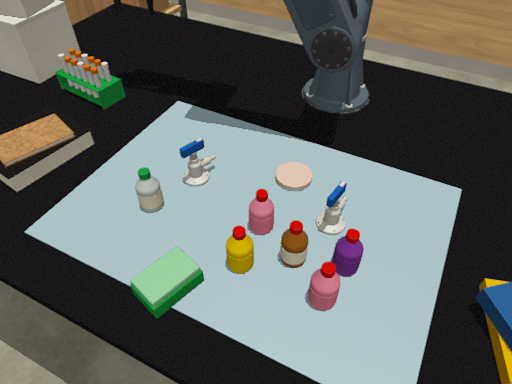

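View pics/t0.png

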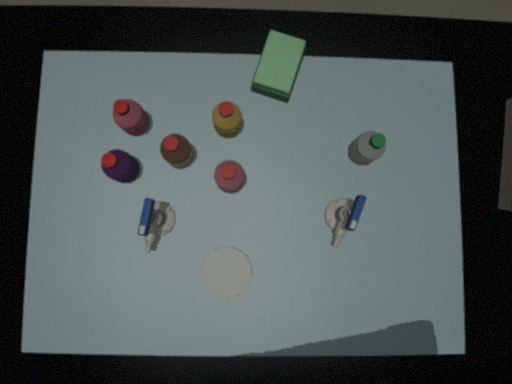

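Scene view: the amber bottle is at (294,245) and the valve in front of it at (333,207). Top view: amber at (177,150), its valve at (147,217). The other valve is at top (357,212), beside the green cap (377,142). Look-alikes for the bottle in the top view are pink (130,117), pink (229,175), purple (120,165) and yellow (227,118). The white marks don't show at this size, so I'm measuring and cropping.

```bash
python3 - <<'E'
from h import *
b=eyes.camera("top");a=eyes.camera("scene")
def blue(c,box):
    x0,y0,x1,y1=box
    h=cv2.cvtColor(c["img"],cv2.COLOR_RGB2HSV)
    m=cv2.inRange(h,(104,140,40),(125,255,255));z=np.zeros_like(m);z[y0:y1,x0:x1]=m[y0:y1,x0:x1];return z
for n,tb,sb in(("A",(125,185,175,245),(315,170,355,215)),("B",(335,185,375,240),(170,130,215,165))):
    for c,bx in((b,tb),(a,sb)):
        m=blue(c,bx);p=np.argwhere(m)[:,::-1]
        V=c["img"][m>0].max(1)
        r=cv2.minAreaRect(p.astype(np.float32));print(n,len(p),p.mean(0),r,np.percentile(V,[10,50,90]))
        print(np.round(onplane(c,[p.mean(0)],.1),4), np.round(onplane(c,cv2.boxPoints(r),.111)[:,:2],3).tolist())
# amber bottle cap, red blobs
for c in(b,a):
    h=cv2.cvtColor(c["img"],cv2.COLOR_RGB2HSV)
    m=cv2.inRange(h,(0,225,110),(5,255,255))
    n,l,s,ce=cv2.connectedComponentsWithStats(m)
    for i in range(1,n):
        if s[i,4]>30: print(ce[i],s[i,4],np.round(onplane(c,[ce[i]],.107),3))
t=cv2.resize(b["img"][130:260,100:230],(520,520),interpolation=cv2.INTER_CUBIC)
s=cv2.resize(a["img"][165:265,280:350],(364,520),interpolation=cv2.INTER_CUBIC)
save("c1",np.clip(1.3*np.hstack([t,s])[:,:800],0,255).astype(np.uint8)) if 0 else save("c1",cv2.resize(np.hstack([t,s]),(790,465)))
E
```

```text
A 138 [145.88405797 211.72463768] ((145.32691955566406, 215.86538696289062), (6.864065170288086, 33.73197555541992), 11.309932708740234) [ 87.7 107.  112. ]
[[0.5368 0.1784 0.1   ]] [[0.503, 0.186], [0.558, 0.178], [0.556, 0.166], [0.501, 0.175]]
A 193 [335.15544041 195.2642487 ] ((335.6341552734375, 194.20733642578125), (8.43338394165039, 27.64275550842285), 38.65980911254883) [ 99. 137. 178.]
[[0.5345 0.1779 0.1   ]] [[0.575, 0.166], [0.498, 0.177], [0.507, 0.194], [0.583, 0.183]]
B 144 [358.07638889 207.38888889] ((357.79998779296875, 207.60000610351562), (6.324554443359375, 24.033309936523438), 18.434947967529297) [ 92.  102.  106.7]
[[ 0.55   -0.1876  0.1   ]] [[0.531, -0.172], [0.57, -0.186], [0.567, -0.196], [0.528, -0.182]]
B 226 [191.14159292 148.08849558] ((191.6000213623047, 147.6999969482422), (9.838698387145996, 25.491174697875977), 63.43495178222656) [101. 107. 178.]
[[ 0.5439 -0.1815  0.1   ]] [[0.571, -0.198], [0.511, -0.174], [0.534, -0.147], [0.593, -0.171]]
[261.4368932 195.2815534] 103 [[0.613 0.042 0.107]]
[295.77777778 227.36507937] 126 [[0.659 0.141 0.107]]
[238.62601626 232.4796748 ] 123 [[0.722 0.048 0.107]]
[352.54330709 235.65354331] 127 [[0.628 0.245 0.107]]
[328.06329114 269.5       ] 158 [[0.722 0.231 0.107]]
```

View pics/c1.png

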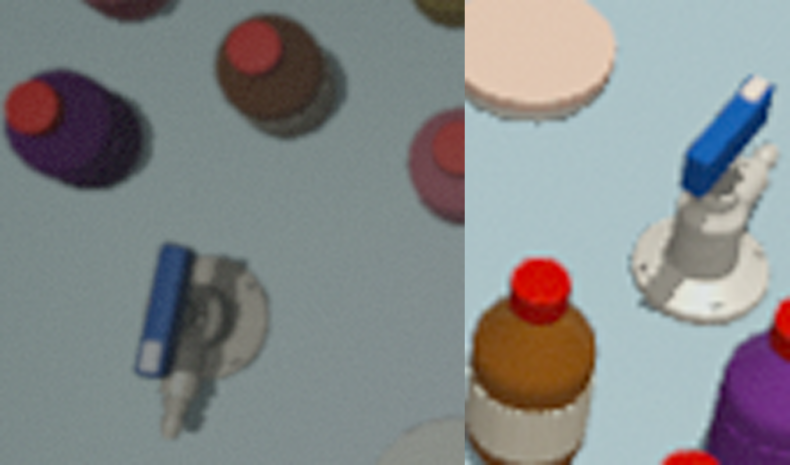

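The crop shows the blue bar with its white mark at the nozzle end, towards the robot. The amber bottle is on the far side, so this is the right valve. I'm refining its axis and bar direction.

```bash
python3 - <<'E'
from h import *
b=eyes.camera("top");a=eyes.camera("scene")
k=.894*4
cr=lambda u,v:(100+u/k-.4,130+v/k-.4)
e=onplane(b,[cr(179,246),cr(150,375)],.111);print("top ends",e,e.mean(0),np.linalg.norm(e[0]-e[1]),np.degrees(np.arctan2(*(e[0]-e[1])[[1,0]])))
ks=.894*5.2
cs=lambda u,v:(280+(u-465)/ks-.4,165+v/ks-.4)
# scene top face: far end (near mark) centre & near end centre
e=onplane(a,[cs(694,157),cs(762,81)],.111);print("scene ends",e,e.mean(0),np.linalg.norm(e[0]-e[1]),np.degrees(np.arctan2(*(e[0]-e[1])[[1,0]])))
print("foot",onplane(a,[cs(699,270)],.008), "nozzle tip s",onplane(a,[cs(770,155)],.036),"top",onplane(b,[cr(172,432)],.036))
o=sensors.get_obs();print(R.from_quat(o["tool_rot"]).as_matrix().round(3))
for z in(.111,.085):print(z,proj(b,[.53,.178,z]),proj(a,[.53,.178,z]))
E
```

```text
top ends [[0.55883661 0.17047503 0.111     ]
 [0.49822508 0.18144515 0.111     ]] [0.52853084 0.17596009 0.111     ] 0.061596275560456736 -10.258950024258414
scene ends [[0.55980608 0.17157817 0.111     ]
 [0.49934603 0.182639   0.111     ]] [0.52957605 0.17710858 0.111     ] 0.06146348265210789 -10.367292112134432
foot [[0.53270822 0.17820463 0.008     ]] nozzle tip s [[0.4691915  0.18866485 0.036     ]] top [[0.46835209 0.18724538 0.036     ]]
[[ 0.942  0.334 -0.   ]
 [ 0.334 -0.942  0.001]
 [ 0.    -0.001 -1.   ]]
0.111 [[144.42849267 215.44540422]] [[336.65199673 190.3004974 ]]
0.085 [[147.98946047 216.05971702]] [[334.93647919 198.76736438]]
```

Candidates in the top view are the valve bars at (147,217) and (357,212). I chose (147,217): axis ≈ (0.530, 0.177), bar at -10.3°. I'm moving across at a safe height first, then turning the tool.

>>> {"fn": "drive_tool", "kwargs": {"deltas": [[[23.3,-25.6,0,0,0,0],[23.3,-25.6,0,0,0,0],[23.3,-25.6,0,0,0,0],[23.3,-25.6,0,0,0,0],[23.3,-25.6,0,0,0,0],[23.3,-25.6,0,0,0,0],[23.3,-25.6,0,0,0,0],[23.3,-25.6,0,0,0,0]]], "gripper": 50}}

```text
time: 0.97
position: [0.3165, -0.3322, 0.2447]
tool_rot: [0.986, 0.169, 0.0, 0.0]
ft_force: [0.1, 0.2, 0.7]
grip_width: 0.046
grip_force: 0.0
```

>>> {"fn": "drive_tool", "kwargs": {"deltas": [[[23.3,-25.6,0,0,0,0],[23.3,-25.6,0,0,0,0],[23.3,-25.6,0,0,0,0],[23.3,-25.6,0,0,0,0],[23.3,-25.6,0,0,0,0],[23.3,-25.6,0,0,0,0],[23.3,-25.6,0,0,0,0],[23.3,-25.6,0,0,0,0]]]}}

```text
time: 1.63
position: [0.4238, -0.0768, 0.2448]
tool_rot: [0.986, 0.169, 0.0, 0.0]
ft_force: [1.0, 0.0, 1.0]
grip_width: 0.0437
grip_force: 0.0
```

>>> {"fn": "drive_tool", "kwargs": {"deltas": [[[23.3,-25.6,0,0,0,0],[23.3,-25.6,0,0,0,0],[23.3,-25.6,0,0,0,0],[23.3,-25.6,0,0,0,0],[23.3,-25.6,0,0,0,0],[23.3,-25.6,0,0,0,0],[23.3,-25.6,0,0,0,0],[23.3,-25.6,0,0,0,0]]]}}

```text
time: 2.3
position: [0.531, 0.1788, 0.2446]
tool_rot: [0.985, 0.17, 0.0, 0.0]
ft_force: [1.1, -0.3, -0.6]
grip_width: 0.0434
grip_force: 0.0
```

>>> {"fn": "drive_tool", "kwargs": {"deltas": [[[0,0,0,0,0,-0.124],[0,0,0,0,0,-0.124],[0,0,0,0,0,-0.124],[0,0,0,0,0,-0.124],[0,0,0,0,0,-0.124],[0,0,0,0,0,-0.124],[0,0,0,0,0,-0.124],[0,0,0,0,0,-0.124]]]}}

```text
time: 2.97
position: [0.5306, 0.177, 0.2445]
tool_rot: [0.784, 0.621, -0.0, -0.0]
ft_force: [-0.1, 0.2, -0.8]
grip_width: 0.0436
grip_force: 0.0
```

>>> {"fn": "drive_tool", "kwargs": {"deltas": [[[0,0,0,0,0,-0.124],[0,0,0,0,0,-0.124],[0,0,0,0,0,-0.124],[0,0,0,0,0,-0.124],[0,0,0,0,0,-0.124],[0,0,0,0,0,-0.124],[0,0,0,0,0,-0.124],[0,0,0,0,0,-0.124]]]}}

```text
time: 3.63
position: [0.5306, 0.177, 0.2445]
tool_rot: [0.394, 0.919, -0.0, -0.0]
ft_force: [-0.2, -0.3, -0.4]
grip_width: 0.0435
grip_force: 0.0
```

>>> {"fn": "drive_tool", "kwargs": {"deltas": [[[0,0,0,0,0,-0.124],[0,0,0,0,0,-0.124],[0,0,0,0,0,-0.124],[0,0,0,0,0,-0.124],[0,0,0,0,0,-0.124],[0,0,0,0,0,0],[0,0,0,0,0,0]]]}}

```text
time: 4.22
position: [0.5306, 0.1769, 0.2446]
tool_rot: [0.1, 0.995, 0.0, 0.0]
ft_force: [0.3, 0.4, -0.0]
grip_width: 0.0437
grip_force: 0.0
```

```bash
cat > st.py <<'E'
from h import *
o=sensors.get_obs();M=R.from_quat(o["tool_rot"]).as_matrix()
print(o["time"],o["position"].round(4),"yaw",np.degrees(np.arctan2(M[1,0],M[0,0])).round(2),"z",M[:,2].round(3),o["q"].round(3),o["ft_force"].round(2),o["moment"].round(3),o["grip_width"],o["grip_force"])
print("to axis tool mm",(M.T@(np.array([.530,.177,.098])-o["position"])*1000).round(1))
E
python3 st.py
```

```text
4.2167 [0.5306 0.1769 0.2446] yaw 168.54 z [ 0.  0. -1.] [ 0.122  0.439  1.599  0.     1.103 -1.249] [ 0.28  0.41 -0.05] [ 0.049 -0.092 -0.026] 0.04368057309136055 0.0
to axis tool mm [ 6.000e-01 -1.000e-01  1.466e+02]
```

>>> {"fn": "drive_tool", "kwargs": {"deltas": [[[0,0,30,0,0,-0.02],[0,0,30,0,0,0],[0,0,30,0,0,0],[0,0,25,0,0,0],[0,0,16,0,0,0],[0,0,10,0,0,0],[0,0,0,0,0,0]]]}}

```text
time: 4.8
position: [0.5293, 0.1767, 0.1015]
tool_rot: [0.089, 0.996, -0.0, -0.002]
ft_force: [-0.9, 0.4, -0.7]
grip_width: 0.0436
grip_force: 0.0
```

>>> {"fn": "drive_tool", "kwargs": {"deltas": [[[0,0,0,0,0,0],[0,0,0,0,0,0],[0,0,0,0,0,0],[0,0,0,0,0,0],[0,0,0,0,0,0],[0,0,0,0,0,0]]], "gripper": 0, "squeeze": 20}}

```text
time: 5.3
position: [0.5311, 0.1767, 0.1045]
tool_rot: [0.088, 0.996, -0.0, 0.001]
ft_force: [-0.0, -1.9, 3.6]
grip_width: 0.016
grip_force: 20.0
```

```bash
python3 st.py; python3 - <<'E'
from h import *
a=eyes.camera("scene")
save("g1",cv2.resize(a["img"][110:270,240:400],(560,560),interpolation=cv2.INTER_CUBIC))
E
```

```text
5.3 [0.5311 0.1767 0.1045] yaw 169.9 z [ 0.002 -0.001 -1.   ] [ 1.220e-01  6.410e-01  1.714e+00 -1.000e-03  7.850e-01 -1.272e+00] [-0.03 -1.91  3.65] [-0.252 -0.04  -0.046] 0.01596397299841604 20.0014328956604
to axis tool mm [1.2 0.1 6.5]
```

View pics/g1.png

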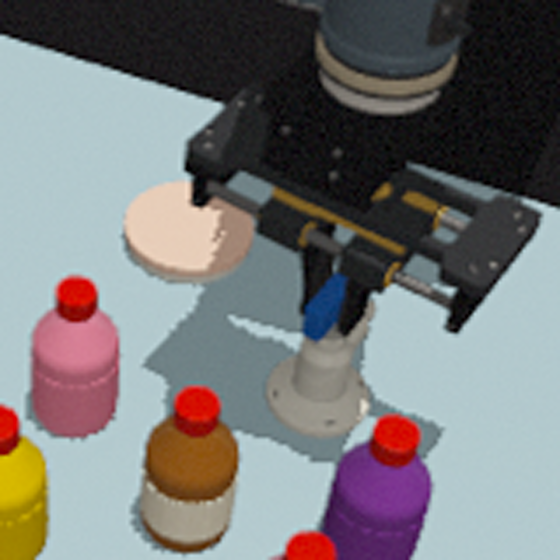

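The crop shows both fingers on the blue bar, at (330,300). The amber bottle is clear at (190,480). I'll try a small turn one way.

>>> {"fn": "drive_tool", "kwargs": {"deltas": [[[0,0,0,0,0,-0.04],[0,0,0,0,0,-0.04],[0,0,0,0,0,0],[0,0,0,0,0,0]]]}}

```text
time: 5.68
position: [0.5311, 0.1769, 0.1044]
tool_rot: [0.049, 0.999, 0.0, 0.001]
ft_force: [-0.8, -0.6, 5.2]
grip_width: 0.0162
grip_force: 20.0
```

```bash
python3 st.py
```

```text
5.6833 [0.5311 0.1769 0.1044] yaw 174.35 z [ 0.001  0.    -1.   ] [ 0.122  0.641  1.714  0.     0.785 -1.35 ] [-0.8  -0.59  5.21] [-0.163  0.01  -0.28 ] 0.01619094699973142 20.00070869922638
to axis tool mm [1.1 0.  6.4]
```

The moment rose to -0.28 N m against 0.06 of friction, so this way is the hard stop. I'm trying the other way.

>>> {"fn": "drive_tool", "kwargs": {"deltas": [[[0,0,0,0,0,0.04],[0,0,0,0,0,0.04],[0,0,0,0,0,0.04],[0,0,0,0,0,0.04],[0,0,0,0,0,0.04],[0,0,0,0,0,0],[0,0,0,0,0,0]]]}}

```text
time: 6.27
position: [0.5311, 0.1763, 0.1044]
tool_rot: [0.148, 0.989, -0.0, 0.001]
ft_force: [-0.1, -2.5, 6.5]
grip_width: 0.0163
grip_force: 20.0
```

```bash
python3 st.py
```

```text
6.2667 [0.5311 0.1763 0.1044] yaw 162.99 z [ 0.001 -0.001 -1.   ] [ 0.121  0.641  1.714 -0.002  0.785 -1.151] [-0.12 -2.48  6.54] [-0.457 -0.063  0.026] 0.016275450609269885 20.001067221164703
to axis tool mm [1.2 0.3 6.4]
```

The moment is now only friction (about 0.07 N m), so the handle is turning. Continuing to about 60°.

>>> {"fn": "drive_tool", "kwargs": {"deltas": [[[0,0,0,0,0,0.066],[0,0,0,0,0,0.066],[0,0,0,0,0,0.066],[0,0,0,0,0,0.066],[0,0,0,0,0,0.066],[0,0,0,0,0,0.066],[0,0,0,0,0,0.066],[0,0,0,0,0,0]]]}}

```text
time: 6.93
position: [0.5304, 0.1753, 0.1044]
tool_rot: [0.371, 0.929, -0.001, 0.0]
ft_force: [-0.6, -5.6, 7.0]
grip_width: 0.0167
grip_force: 20.0
```

>>> {"fn": "drive_tool", "kwargs": {"deltas": [[[0,0,0,0,0,0.066],[0,0,0,0,0,0.066],[0,0,0,0,0,0.066],[0,0,0,0,0,0.066],[0,0,0,0,0,0.066],[0,0,0,0,0,0.066],[0,0,0,0,0,0.066],[0,0,0,0,0,0]]]}}

```text
time: 7.6
position: [0.5293, 0.1747, 0.1043]
tool_rot: [0.574, 0.819, -0.003, -0.0]
ft_force: [-2.7, -8.4, 7.9]
grip_width: 0.0163
grip_force: 20.0
```

```bash
python3 st.py
```

```text
7.6 [0.5293 0.1747 0.1043] yaw 110.01 z [-0.003 -0.004 -1.   ] [ 0.12   0.641  1.716 -0.005  0.788 -0.225] [-2.66 -8.41  7.93] [-1.585  0.443  0.062] 0.01625816769276896 20.009635984897614
to axis tool mm [2.  1.4 6.3]
```

>>> {"fn": "drive_tool", "kwargs": {"deltas": [[[0,0,0,0,0,0],[0,0,0,0,0,0],[0,0,0,0,0,0],[0,0,0,0,0,0],[0,0,0,0,0,0]]], "gripper": 50}}

```text
time: 8.02
position: [0.5307, 0.1773, 0.1034]
tool_rot: [0.573, 0.819, 0.0, -0.0]
ft_force: [-0.1, -0.1, 1.5]
grip_width: 0.04
grip_force: 0.0
```

>>> {"fn": "drive_tool", "kwargs": {"deltas": [[[0,0,-12,0,0,0],[0,0,-25,0,0,0],[0,0,-30,0,0,0],[0,0,-30,0,0,0],[0,0,-25,0,0,0],[0,0,-20,0,0,0]]]}}

```text
time: 8.52
position: [0.5312, 0.1774, 0.2478]
tool_rot: [0.573, 0.819, 0.001, 0.001]
ft_force: [0.5, -0.8, 0.2]
grip_width: 0.0433
grip_force: 0.0
```

>>> {"fn": "drive_tool", "kwargs": {"deltas": [[[30,0,0,0,0,0],[38,0,0,0,0,0],[38,0,0,0,0,0],[38,0,0,0,0,0],[38,0,0,0,0,0],[20,0,0,0,0,0],[0,0,0,0,0,0]]]}}

```text
time: 9.1
position: [0.4591, 0.3709, 0.2454]
tool_rot: [0.571, 0.821, 0.001, -0.001]
ft_force: [0.2, 0.0, -0.7]
grip_width: 0.0438
grip_force: 0.0
```

```bash
python3 st.py; python3 - <<'E'
from h import *
a=eyes.camera("scene");b=eyes.camera("top")
save("e1",np.hstack([cv2.resize(a["img"][150:280,230:380],(460,400),interpolation=cv2.INTER_CUBIC),cv2.resize(b["img"][140:250,100:190],(327,400),interpolation=cv2.INTER_CUBIC)]))
E
```

```text
9.1 [0.4591 0.3709 0.2454] yaw 110.35 z [-0.001  0.002 -1.   ] [0.489 0.479 1.522 0.002 1.14  0.133] [ 0.18  0.04 -0.66] [-0.047 -0.097 -0.02 ] 0.04377937359443813 0.0
to axis tool mm [-206.7   -1.   147. ]
```

View pics/e1.png

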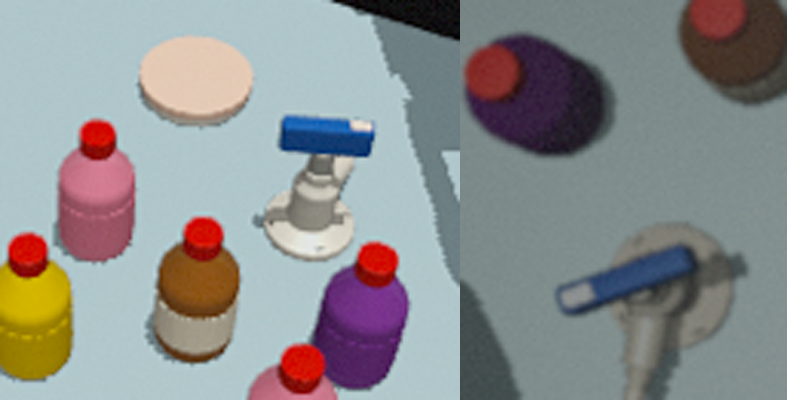

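The crops show the handle now lying across the nozzle, with its white end at right-panel (575,295) and its far end at (690,255). That is about 59° from shut. The amber and purple bottles are still standing.

```bash
python3 -c "
from h import *
print(ticket.hand_in())"
```

```text
the job is handed in; nothing more can be done
None
```

I opened the valve beside the amber, red-capped bottle by about 59–60° and handed the job in; the first way I tried hit the stop, the other turned freely. The other valve and both bottles were not touched.

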